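# Open the empty salt shaker for refilling

### The arm

A 6-joint arm with a two-finger parallel gripper is mounted at the origin on the work surface. World frame = base frame: x ahead of the robot, y to its left, z up, the work surface at z = 0. Lengths are in m, angles in degrees, forces in N, time in s.
With the tool pointing down it reaches from about 0.25 to 0.725 m from the base axis. Payload 9.7 kg.
Tool frame: the origin (TCP) lies at the very end of the fingers, on their centre line; the grasp point (between the pads) lies 19 mm behind it; z points along the fingers, y is the line along which they close (so a half turn about z gives the same grasp; the last joint's range is limited). The gripper opens to 85 mm and grips with 20 to 120 N. Pads are 22 mm wide; open, the fingers measure 114 mm over their backs; the gripper's body (76 mm by 85 mm) begins 54 mm behind the grasp point. The pads swing forward as they close: fully open they stand 13 mm farther back than shut.
Start: joints at [-65.89, 4.979, 10.078, 95.1, 0, 90], TCP at [0.225, -0.502, 0.231] pointing down, gripper open.
Joint ranges: [-179.16, 179.16], [-48.56, 103.87], [-65.8, 70.77], [-126.05, 130.52], [-82.76, 87.17], [-180, 180]. Speed limits (degrees/s): [127.2, 127.2, 147.25, 180, 180, 180].

### API

Orientations are given as [roll, pitch, yaw] about the fixed x, y, z axes, in that order (R = Rz(yaw) Ry(pitch) Rx(roll)).
In Python, from workcell import bot gives the robot as it stands.
- The arm moves only by the tool arm_command, never from a script. Its argument "series" is a list of rows, each a list of 4 numbers: the shift along the tool's x, y, z in m, then the turn about the tool's z in rad. A call has exactly 5 rows; each row is the pose to reach, as a shift and turn from the pose commanded when the call began, along the tool's axes at that moment; what a row does not reach only later rows make up. A row lasts 1/10 s, in which the tool goes at most 50 mm and 8.59 degrees, less where a joint would pass 70% of its speed; a pose out of reach is approached as far as the arm can. A call with a gripper value outside its range is refused whole. "hand" is the finger opening in m, from 0 to 0.0854, set as the call begins (left out, the last holds). The fingers move at their own pace and stop on an object; "grip_force" is the grip in N (left out, the last holds). Time passes only in rows, so rows that repeat a pose let the fingers close, or fill a call up. It gives the time, the measured TCP pose, the force, the opening and the grip force at its end, in the units of the state.
- bot.get_obs(): the state, without advancing time (a new reading comes with each control period).
- bot.camera(name): name is "scene" or "top"; returns a dict with "color" (400x640x3 uint8, blue, green, red), "camera_matrix" (3x3 intrinsics, pixels), "xyz" and "orientation" of the camera in the world. Camera axes: x right, y up, looking along -z (the intrinsics and any distortion apply to the point x, -y, -z); pixel columns grow to the right and rows downward; lengths in m; the calibration is good to about 2 mm. A picture is of the moment at which its call begins. There is no depth.
- bot.job_done(): hands the job in; it is judged then, once.
Trained networks look in the newest picture that a camera, given by its name, has taken for a name from the list of things; names that differ only in an ending like _2 or _b are one class to them, and where a whole thing is asked for, a point or a joint stands for the part that bears it (a point fixed in the world has none). Each returns a list of dicts, best first, with "confidence" (0 to 1); they miss things now and then, are a little off and sometimes report something else, mostly with a low value. They report only what shows in the picture. A call takes as long as a camera call. They do not tell look-alikes from the thing itself.
- bot.find_in(camera, target): "location" ([column, row] in pixels, amid what is visible of it).
- bot.mark_of(camera, target): "location" ([column, row] in pixels: a listed point, or the origin of a listed thing).
The state is a dict: "time": time; "q": joint angles; "qd": joint speeds; "joint_efforts": joint torques, N m; "ee_pos": TCP position; "tcp_rot": TCP orientation; "wrist_force": force on the tool from outside, world axes, zero at the start; "torque": the same for the moment, N m; "opening": finger opening in m; "grasp_force": force on a finger pad.
Only numpy, scipy, OpenCV 4.12 (cv2) and the standard library are available. Lean on these libraries where they do the work, as an engineer would, in place of code of your own. Each camera call takes 0.05 s, during which the arm holds its last target. There are 200 camera calls.

### The job

Get the empty salt shaker ready for refilling. Pick up the square ceramic shaker by its body, not by its top, and stand it fully down in the square pocket on the plastic caddy, so that it cannot turn. Then unscrew its pierced steel top, lift it off and set it down, right way up, on the floor of the wide empty compartment of the clothes peg tray; drop nothing and leave the other things where they are.

Things in the scene. Friction and masses are not known exactly. Their poses are not given: they have to be found in the camera images.
- shaker: Salt shaker, white ceramic, 0.2 to 0.4 kg, loose, upright on the board, any yaw. Square body 50 x 50 mm, straight sides, 51 mm tall to a flat shoulder, where the round steel top sits; 82 mm tall in all; bare neck 33 mm wide, to 78 mm above the underside. Origin: centre of the underside; z up, x and y square to the sides. Grip it across two sides, 42 mm above its underside.
- cap: Its pierced screw top: steel, round, 40 mm wide, 31 mm tall. Origin: centre of its lower rim (on the shoulder, 51 mm up, when home); z up. Grip the upper half. Right-hand thread, turns easily: anticlockwise from above it rises 12 mm a turn (1.5 mm play) and comes free after about 1.3 turns (7.5 to 8.4 rad, 14 to 16 mm up). Let go part way it stays. Pulled too early it lifts the shaker.
- pocket (a point): Centre of the floor of the square pocket on the grey plastic caddy (fixed, 130 x 170 mm, tilt-out bin in front), 60 mm above the board; x and y square to its walls, z up. Pocket 58 x 58 mm inside, walls 6 mm thick, 15 mm high (rim 75 mm above the board); it lies 35 mm to the caddy's +y.
- cell (a point): Centre of the floor of the wide empty compartment of the yellow clothes peg tray (fixed), 4 mm above the board; x and y square to its walls, z up. Inside it is 142 mm (x) by 154 mm (y); walls and divider 18 mm above the board. The narrow compartment beside it (+y) holds pegs, up to 24 mm above the board.
- jar: Bystander: round glass spice jar with a black lid, 58 mm across, 80 mm tall. Origin: centre of the underside.
- mug: Bystander: white mug, 80 mm across, 85 mm tall. Origin: centre of the underside.
- lunchbox: Bystander: blue steel lunch box, 124 x 184 x 73 mm with its handle. Origin: centre of the underside.
- spoon: Bystander: spoon lying on the board. Origin: on its underside.
- flask: Bystander: aluminium bottle, 72 mm across, 210 mm tall. Origin: centre of the underside.
- tin: Bystander: food tin, 74 mm across, 100 mm tall. Origin: centre of the underside.
Not all that is in view belongs to the job. Of the things like the cap, leave any that is pink; of the rest the smaller one is meant.

How it is judged (in metres and radians):
On the way, in this order (a step that is already met when the one before it is completed fails the run):
1. the shaker stands in the caddy's pocket, let go of, with its top still screwed on (horizontal distance between shaker and pocket below 0.008 m and z of shaker in the frame of pocket below 0.004 m and angle between shaker's own z axis and vertical below 0.1 rad and contact force between the fingers and shaker below 0.5 N and z of cap in the frame of shaker below 0.058 m), for 0.1 s.
2. the top is lifted off the neck while the shaker stays in the pocket (z of cap in the frame of shaker above 0.085 m and horizontal distance between shaker and pocket below 0.008 m and z of shaker in the frame of pocket below 0.006 m), for 0.05 s.
At the end, for the whole second after the job is handed in: The shaker stands upright (within 0.1 rad) and fully down (within 4 mm) in the caddy's pocket, within 8 mm of its centre; its top lies right way up (within 0.15 rad) flat on the floor (within 4 mm) of the wide compartment of the peg tray; both are let go of and at rest (horizontal distance between shaker and pocket below 0.008 m and z of shaker in the frame of pocket below 0.004 m and angle between shaker's own z axis and vertical below 0.1 rad and x of cap in the frame of cell between -0.055 and 0.055 m and y of cap in the frame of cell between -0.061 and 0.061 m and z of cap in the frame of cell below 0.004 m and angle between cap's own z axis and vertical below 0.15 rad and linear speed of each of cap, shaker below 0.02 m/s); the robot touches nothing.
It fails at once if the shaker is carried or lifted (more than 10 mm above the pocket floor's height, 60 mm) by its top (contact force between the fingers and cap above 3 N and height (world z) of shaker above 0.07 m).
It fails at once if the shaker is dropped or knocked over (untouched and faster than 0.6 m/s, or tilted more than 0.6 rad) (angle between shaker's own z axis and vertical above 0.6 rad or (linear speed of shaker above 0.6 m/s and contact force between the fingers and shaker below 0.1 N)).
It fails at once if the top is dropped (untouched by the fingers, off the shaker and faster than 0.6 m/s) (linear speed of cap above 0.6 m/s and contact force between the fingers and cap below 0.1 N and distance between cap and shaker above 0.09 m).
It fails at once if a bystander is moved more than 30 mm (distance of any of jar, mug, lunchbox, spoon, flask, tin from where it was at the start of the episode above 0.03 m).
It also fails if it takes over 72 s, if anything falls off the work surface, if the arm or the gripper's body presses on something with over 40 N, if the wrist force passes 120 N, or if a joint passes its speed limit or range.

## Working session

There is one attempt and no reset: what is moved stays moved. The work goes in short steps, Python scripts to look and compute and a tool call to move; the robot and the scene stay as the last step left them, time stands still between calls to the robot, and variables do not carry over. Pictures are saved under pics/ and viewed, at most 10 in all, crops included, and the job is handed in when it is done.

Besides the shell and the picture viewer there is one more tool, called after "Call:" as name(argument=value, ...), one argument or row to a line, values as JSON. arm_command: Moves the arm, as the interface text tells. Its arguments: {"type":"object","properties":{"series":{"type":"array"},"hand":{"type":"number"},"grip_force":{"type":"number"}},"required":["series"]}

```bash
mkdir -p pics; ls; cat > h.py <<'E'
import numpy as np, cv2
from scipy.spatial.transform import Rotation as R
from workcell import bot
def cam(n):
    c=bot.camera(n); return c
def Rc(c):
    o=np.array(c["orientation"],float)
    return o if o.shape==(3,3) else R.from_euler('xyz',o,degrees=True).as_matrix()
def ray(c,px):
    K=np.array(c["camera_matrix"]); d=np.linalg.inv(K)@[px[0],px[1],1]
    return np.array(c["xyz"]),Rc(c)@(d*[1,-1,-1])
def at(c,px,z):
    o,d=ray(c,px); return o+d*(z-o[2])/d[2]
def proj(c,p):
    v=Rc(c).T@(np.array(p)-c["xyz"]); v=v*[1,-1,-1]; u=np.array(c["camera_matrix"])@v; return u[:2]/u[2]
E
python3 - <<'E'
from h import *
print(bot.get_obs())
Z=dict(shaker=0,cap=.051,pocket=.06,cell=.004,jar=0,mug=0,lunchbox=0,spoon=0,flask=0,tin=0)
for n in ("scene","top"):
    c=cam(n); cv2.imwrite(f"pics/{n}0.png",c["color"])
    print(n,{k:v for k,v in c.items() if k!="color"})
    for t,z in Z.items():
        for r in bot.mark_of(n,t): 
            if r["confidence"]>.2: print(t,np.round(r["location"]),round(r["confidence"],2),at(c,r["location"],z).round(3))
E
```

```text
pics
{'time': 0.0, 'q': array([-6.58910263e+01,  5.01199568e+00,  1.00329811e+01,  9.50965532e+01,
        9.97451536e-04,  9.00000764e+01]), 'qd': array([-0.14250559, -0.01041561, -0.02922559, -0.06926115, -0.00051444,
        0.07787839]), 'joint_efforts': array([-8.89041730e-04, -5.20394969e+01,  4.64799929e+01,  1.64119672e-02,
       -5.72238790e-07, -1.84013615e-06]), 'ee_pos': array([ 0.2245772 , -0.50182558,  0.23056126]), 'tcp_rot': array([-1.79924432e+02, -9.97349863e-04,  2.41088960e+01]), 'wrist_force': array([-0.47998418,  0.31884753, -0.96018956]), 'torque': array([ 0.01394741, -0.01350107,  0.02827956]), 'grasp_force': 0.0, 'opening': 0.0851559674474688}
scene {'camera_matrix': array([[519.52405376,   0.        , 318.17995671],
       [  0.        , 519.52405376, 199.15575815],
       [  0.        ,   0.        ,   1.        ]]), 'xyz': array([ 1.29181209, -0.36668916,  1.15603027]), 'orientation': array([37.24388097, -0.64260737, 60.99679139])}
shaker [229. 274.] 0.75 [ 0.63  -0.241  0.   ]
cap [202. 300.] 0.75 [ 0.692 -0.328  0.051]
cap [259. 261.] 0.75 [ 0.659 -0.16
[... 749 characters left out ...]
 [407. 183.] 0.42 [ 0.62  -0.245  0.   ]
shaker [341. 192.] 0.3 [ 0.586 -0.012  0.   ]
cap [432. 172.] 0.67 [ 0.651 -0.321  0.051]
cap [383. 176.] 0.65 [ 0.636 -0.155  0.051]
cap [409. 182.] 0.47 [ 0.618 -0.244  0.051]
pocket [241. 202.] 0.58 [0.541 0.332 0.06 ]
pocket [323. 136.] 0.31 [0.773 0.055 0.06 ]
cell [343. 188.] 0.93 [ 0.598 -0.019  0.004]
jar [432. 211.] 0.51 [ 0.523 -0.334  0.   ]
mug [348. 252.] 0.87 [ 0.375 -0.037  0.   ]
mug [409. 260.] 0.67 [ 0.348 -0.251  0.   ]
lunchbox [322. 139.] 0.89 [0.777 0.059 0.   ]
spoon [290. 262.] 0.77 [0.337 0.166 0.   ]
flask [200. 262.] 0.61 [0.333 0.481 0.   ]
tin [411. 256.] 0.67 [ 0.362 -0.259  0.   ]
tin [201. 263.] 0.55 [0.331 0.479 0.   ]
```

```bash
python3 - <<'E'
import cv2
a=cv2.imread("pics/scene0.png")[210:330,140:300]; cv2.imwrite("pics/s1.png",cv2.resize(a,None,fx=5,fy=5,interpolation=cv2.INTER_CUBIC))
a=cv2.imread("pics/top0.png")[130:290,180:460]
cv2.imwrite("pics/t1.png",cv2.resize(a,(798,456),interpolation=cv2.INTER_CUBIC))
E
```

```text
(no output)
```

View pics/s1.png

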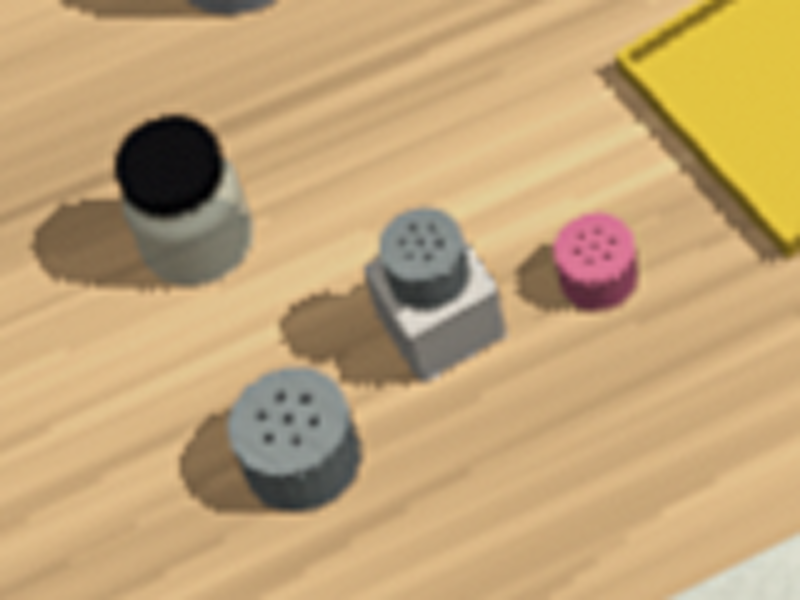

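View pics/t1.png

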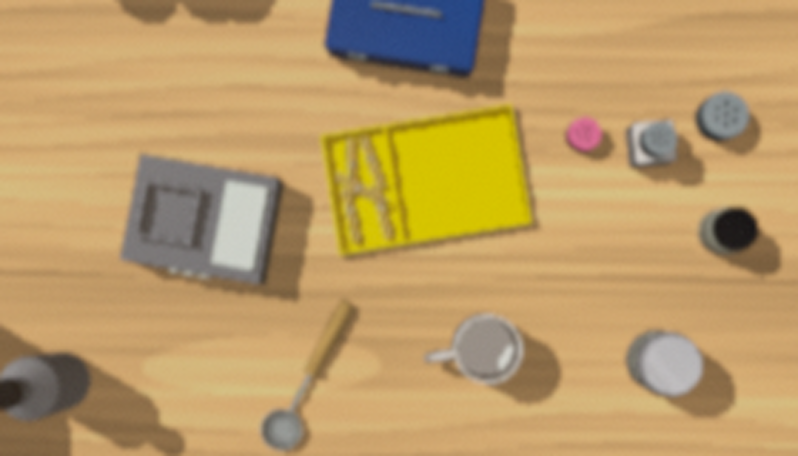

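View pics/scene0.png

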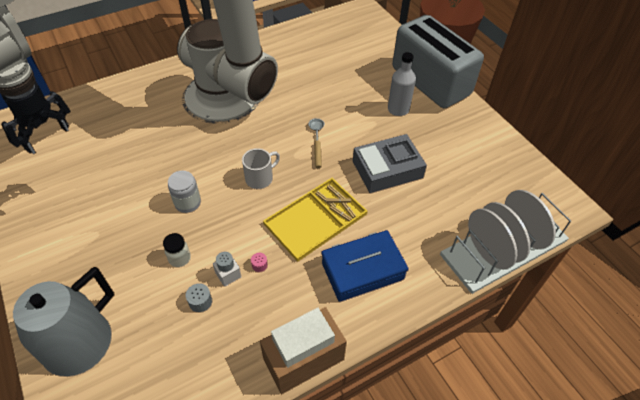

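The shaker with the small grey cap is at scene px (227,268), between the large grey decoy (199,297) and the pink one (259,261). The caddy pocket is at scene (402,153) / top (241,205). Next I'll fit outlines to get poses and yaws.

```bash
cat > fit.py <<'E'
from h import *
from scipy.optimize import differential_evolution as DE
def box(x,y,yaw,lx,ly,z0,z1,cx=0,cy=0):
    c,s=np.cos(yaw),np.sin(yaw)
    return [(x+c*(a+cx)-s*(b+cy),y+s*(a+cx)+c*(b+cy),z) for a in(-lx/2,lx/2) for b in(-ly/2,ly/2) for z in(z0,z1)]
def cyl(x,y,r,z0,z1):
    return [(x+r*np.cos(t),y+r*np.sin(t),z) for t in np.linspace(0,6.28,24) for z in(z0,z1)]
def hull(m,c,pts,S=4):
    p=np.array([proj(c,q) for q in pts])*S; cv2.fillConvexPoly(m,cv2.convexHull(np.round(p+S/2-.5).astype(np.int32)),1)
def fit(c,mask,parts,bounds,roi,S=4):
    x0,y0,x1,y1=roi; M=cv2.resize(mask.astype(np.uint8),None,fx=S,fy=S,interpolation=cv2.INTER_NEAREST)[y0*S:y1*S,x0*S:x1*S]
    def f(v):
        m=np.zeros((400*S,640*S),np.uint8)
        for p in parts(*v): hull(m,c,p,S)
        m=m[y0*S:y1*S,x0*S:x1*S]; return -(m&M).sum()/(m|M).sum()
    r=DE(f,bounds,popsize=10,maxiter=25,seed=1,tol=1e-6); return r.x,-r.fun
E
python3 - <<'E'
from fit import *
for n in("scene","top"):
    c=cam(n); im=c["color"]; hsv=cv2.cvtColor(im,cv2.COLOR_BGR2HSV)
    q=proj(c,(.625,-.245,.04)).astype(int); r=22
    roi=(q[0]-r,q[1]-r,q[0]+r,q[1]+r)
    mask=(hsv[...,1]<55); lab,L=cv2.connectedComponents(mask.astype(np.uint8))
    mask=L==L[q[1],q[0]]
    sh=lambda x,y,w:[box(x,y,w,.05,.05,0,.051),cyl(x,y,.02,.051,.082)]
    v,s=fit(c,mask,sh,[(.59,.66),(-.28,-.21),(-.785,.785)],roi)
    print(n,"shaker",v[:2].round(4),np.degrees(v[2]).round(1),round(s,3),mask.sum())
    # tray outline: yellow
    my=(hsv[...,0]>22)&(hsv[...,0]<34)&(hsv[...,1]>190)
    rect=[at(c,p,.018) for p in cv2.boxPoints(cv2.minAreaRect(np.argwhere(my)[:,::-1].astype(np.float32)))] if n=="top" else []
    print("tray corners",np.round(rect,3).tolist())
    # decoys
    for t in("cap",):
        for rr in bot.mark_of(n,t): print(at(c,rr["location"],0).round(3),rr["confidence"])
    a=im[130:200,340:440] if n=="scene" else im[175:240,215:290]
    cv2.imwrite(f"pics/c_{n}.png",cv2.resize(a,None,fx=8 if n=="scene" else 9,fy=8 if n=="scene" else 9,interpolation=cv2.INTER_CUBIC)[:600,:800])
E
```

```text
scene shaker [ 0.6187 -0.2794] -28.7 -1036858190866705.0 625
tray corners []
[ 0.659 -0.337  0.   ] 0.79
[ 0.602 -0.245  0.   ] 0.77
[0.496 0.377 0.   ] 0.72
[ 0.642 -0.152  0.   ] 0.68
top shaker [ 0.5901 -0.2799] -41.3 -2285558675964509.0 229
tray corners [[0.634, 0.161, 0.018], [0.675, -0.075, 0.018], [0.529, -0.099, 0.018], [0.488, 0.134, 0.018]]
[ 0.627 -0.265  0.   ] 0.64
[ 0.658 -0.334  0.   ] 0.59
[ 0.642 -0.158  0.   ] 0.57fit.py:15: RuntimeWarning: overflow encountered in scalar negative
  m=m[y0*S:y1*S,x0*S:x1*S]; return -(m&M).sum()/(m|M).sum()
```

View pics/c_scene.png

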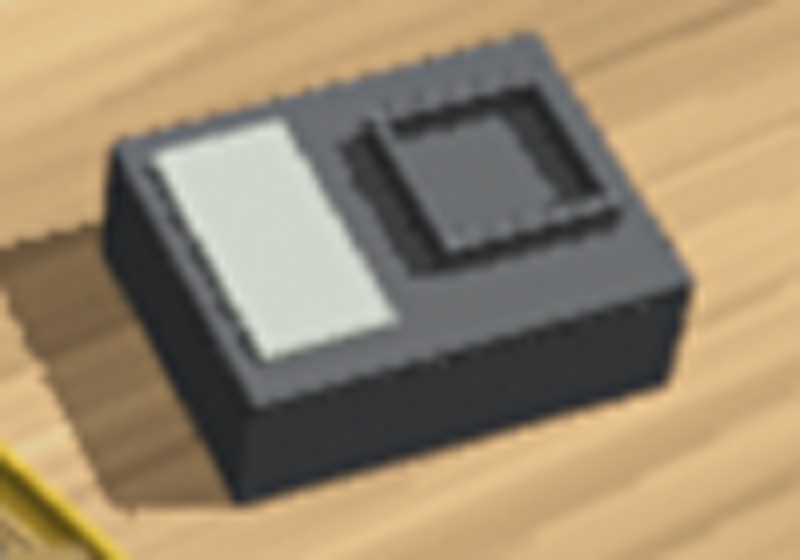

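View pics/c_top.png

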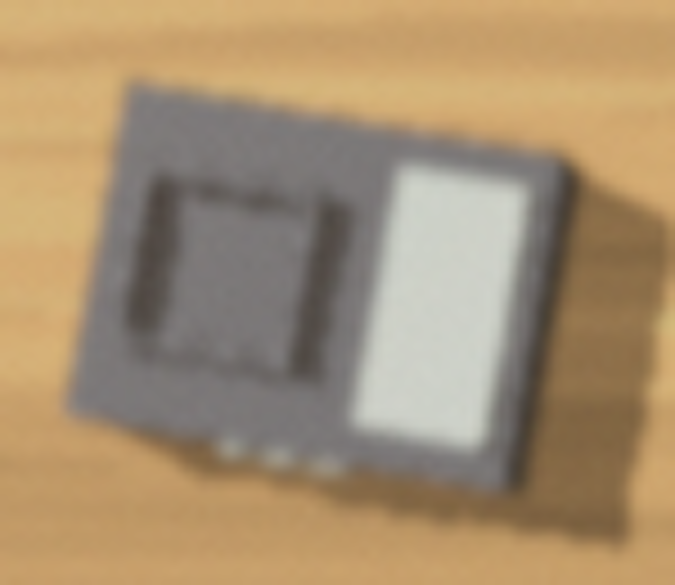

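The scene crop shows the caddy top (px ~354–427 × 134–180) with the pocket near (402,153). The top view agrees. My IoU had a uint overflow, so I'll fix that and refit.

```bash
sed -i 's|return -(m&M).sum()/(m|M).sum()|return -float((m\&M).sum())/float((m\|M).sum())|' fit.py
sed -i 's/return -(m&M).*; r=DE/XX/; s/return -(m&M).sum()\/(m|M).sum()/return -float((m\&M).sum())\/float((m|M).sum())/' fit.py; grep -n return fit.py
python3 - <<'E'
from fit import *
for n in("scene","top"):
    c=cam(n); im=c["color"]; hsv=cv2.cvtColor(im,cv2.COLOR_BGR2HSV)
    def comp(q,r):
        roi=(q[0]-r,q[1]-r,q[0]+r,q[1]+r)
        mask=(hsv[...,1]<75); k,L=cv2.connectedComponents(mask.astype(np.uint8),connectivity=4)
        m=(L==L[q[1],q[0]]).astype(np.uint8); return cv2.morphologyEx(m,cv2.MORPH_CLOSE,np.ones((3,3))),roi
    mask,roi=comp(proj(c,(.62,-.245,.082)).astype(int),24)
    sh=lambda x,y,w:[box(x,y,w,.05,.05,0,.051),cyl(x,y,.02,.051,.082)]
    v,s=fit(c,mask,sh,[(.59,.66),(-.28,-.21),(-.785,.785)],roi)
    print(n,"shaker",v[:2].round(4),np.degrees(v[2]).round(1),round(s,3),mask.sum())
    mask,roi=comp(proj(c,(.539,.335,.06)).astype(int),70)
    cd=lambda x,y,w:[box(x,y,w,.13,.17,0,.06,0,-.035),box(x,y,w,.07,.07,.06,.075)]
    v,s=fit(c,mask,cd,[(.50,.58),(.30,.37),(-.5,.2)],roi)
    print(n,"pocket",v[:2].round(4),np.degrees(v[2]).round(1),round(s,3),mask.sum())
    my=((hsv[...,0]>20)&(hsv[...,0]<36)&(hsv[...,1]>185)).astype(np.uint8); my=cv2.morphologyEx(my,cv2.MORPH_CLOSE,np.ones((9,9)))
    q=proj(c,(.59,-.015,.004)).astype(int)
    k,L=cv2.connectedComponents(my); my=L==L[q[1],q[0]]
    roi=(q[0]-80,q[1]-80,q[0]+80,q[1]+80)
    v,s=fit(c,my,lambda x,y,w,lx,ly:[box(x,y,w,lx,ly,0,.018)],[(.55,.61),(-.02,.07),(-.3,.5),(.14,.16),(.2,.26)],roi)
    print(n,"tray",v.round(4),np.degrees(v[2]).round(1),round(s,3))
E
```

```text
5:    return [(x+c*(a+cx)-s*(b+cy),y+s*(a+cx)+c*(b+cy),z) for a in(-lx/2,lx/2) for b in(-ly/2,ly/2) for z in(z0,z1)]
7:    return [(x+r*np.cos(t),y+r*np.sin(t),z) for t in np.linspace(0,6.28,24) for z in(z0,z1)]
15:        m=m[y0*S:y1*S,x0*S:x1*S]; return -float((m&M).sum())/float((m|M).sum())
16:    r=DE(f,bounds,popsize=10,maxiter=25,seed=1,tol=1e-6); return r.x,-r.fun
scene shaker [ 0.6304 -0.2438] 1.9 0.958 661
scene pocket [0.535 0.336] -8.9 0.968 2954
scene tray [ 0.6099 -0.0196 -0.2182  0.16    0.2595] -12.5 0.179
top shaker [ 0.6287 -0.2449] 0.9 0.899 253
top pocket [0.5333 0.3372] -9.5 0.951 1937
top tray [0.5816 0.0303 0.1735 0.1467 0.2378] 9.9 0.981sed: -e expression #1, char 35: unknown option to 's'
```

```bash
cat > go.py <<'E'
import sys; from h import *
# target x y z yaw -> shift in tool axes
o=bot.get_obs(); x,y,z,w=map(float,sys.argv[1:5]); r=R.from_euler('xyz',o["tcp_rot"],degrees=True)
d=r.inv().apply(np.array([x,y,z])-o["ee_pos"]); cur=o["tcp_rot"][2]
# tool z down: +yaw = -turn about tool z
print("shift",d.round(4),"turn(tool z)",np.radians(-(w-cur)).round(3),"q",o["q"].round(1),"rot",o["tcp_rot"].round(2),"F",o["wrist_force"].round(1),"open",round(o["opening"],4),"grip",round(o["grasp_force"],1),"t",o["time"])
E
python3 go.py .63 -.244 .15 -88.5
```

```text
shift [ 0.4754 -0.0699  0.0813] turn(tool z) 1.965 q [-65.9   5.   10.1  95.1  -0.   90. ] rot [-180.      0.     24.11] F [-0.3 -0.4 -0.9] open 0.0854 grip 0.0 t 1.4
```

Call:
arm_command(
  series=[
    [0.045,-0.007,0,0.13],
    [0.09,-0.014,0,0.26],
    [0.135,-0.021,0,0.39],
    [0.18,-0.028,0,0.52],
    [0.22,-0.035,0,0.65],
  ],
  hand=0.085,
)

```text
time: 1.9
ee_pos: [0.4128, -0.3788, 0.2313]
tcp_rot: [180.0, -0.0, -13.4]
wrist_force: [-0.1, -0.9, 0.3]
opening: 0.0852
grasp_force: 0.0
```

```bash
python3 go.py .63 -.244 .15 -88.5
```

```text
shift [ 0.18   -0.1816  0.0814] turn(tool z) 1.31 q [-42.5   6.4  11.6  95.2   0.  150.9] rot [ 1.800e+02 -2.000e-02 -1.342e+01] F [-0.1 -0.9  0.3] open 0.0852 grip 0.0 t 1.9
```

Call:
arm_command(
  series=[
    [0.036,-0.036,0.005,-0.14],
    [0.072,-0.072,0.01,-0.28],
    [0.108,-0.108,0.015,-0.42],
    [0.144,-0.144,0.02,-0.56],
    [0.18,-0.18,0.025,-0.7],
  ],
)

```text
time: 2.4
ee_pos: [0.6241, -0.2474, 0.2067]
tcp_rot: [180.0, -0.0, 27.3]
wrist_force: [-0.0, -1.1, 0.5]
opening: 0.0849
grasp_force: 0.0
```

Call:
arm_command(
  series=[
    [0,0,0,-0.14],
    [0,0,0,-0.28],
    [0,0,0,-0.42],
    [0,0,0,-0.56],
    [0,0,0,-0.7],
  ],
)

```text
time: 2.9
ee_pos: [0.6226, -0.2488, 0.2067]
tcp_rot: [-180.0, 0.0, 67.4]
wrist_force: [0.4, 0.1, 0.2]
opening: 0.0852
grasp_force: 0.0
```

Call:
arm_command(
  series=[
    [0,0,0,-0.14],
    [0,0,0,-0.28],
    [0,0,0,-0.42],
    [0,0,0,-0.43],
    [0,0,0,-0.43],
  ],
)

```text
time: 3.4
ee_pos: [0.6225, -0.2488, 0.2068]
tcp_rot: [-180.0, -0.0, 91.5]
wrist_force: [0.0, -0.7, 0.1]
opening: 0.0848
grasp_force: 0.0
```

```bash
python3 go.py .63 -.244 .02 91.5
```

```text
shift [0.0046 0.0077 0.1868] turn(tool z) 0.0 q [-21.8  22.   27.7  95.6   0.   66.7] rot [-179.99   -0.     91.52] F [ 0.  -0.7  0.1] open 0.0848 grip 0.0 t 3.4
```

Call:
arm_command(
  series=[
    [0.0046,0.0077,0.02],
    [0.0046,0.0077,0.05],
    [0.0046,0.0077,0.08],
    [0.0046,0.0077,0.09],
    [0.0046,0.0077,0.09],
  ],
)

```text
$.series[0]: bad value
```

```bash
python3 go.py .63 -.244 .02 91.5
```

```text
shift [0.0046 0.0077 0.1868] turn(tool z) 0.0 q [-21.8  22.   27.7  95.6   0.   66.7] rot [-179.99   -0.     91.52] F [ 0.  -0.7  0.1] open 0.0848 grip 0.0 t 3.4
```

Call:
arm_command(
  series=[
    [0.0046,0.0077,0.02,0],
    [0.0046,0.0077,0.05,0],
    [0.0046,0.0077,0.08,0],
    [0.0046,0.0077,0.1,0],
    [0.0046,0.0077,0.1,0],
  ],
)

```text
time: 3.9
ee_pos: [0.6285, -0.2434, 0.1033]
tcp_rot: [-179.7, -0.1, 91.5]
wrist_force: [1.5, -0.4, -0.3]
opening: 0.0848
grasp_force: 0.0
```

Call:
arm_command(
  series=[
    [0,0,0.02,0],
    [0,0,0.04,0],
    [0,0,0.06,0],
    [0,0,0.075,0],
    [0,0,0.086,0],
  ],
)

```text
time: 4.4
ee_pos: [0.6302, -0.2441, 0.0207]
tcp_rot: [180.0, 0.0, 91.6]
wrist_force: [0.3, 0.9, -0.9]
opening: 0.0852
grasp_force: 0.0
```

Call:
arm_command(
  series=[
    [0,0,0,0],
    [0,0,0,0],
    [0,0,0,0],
    [0,0,0,0],
    [0,0,0,0],
  ],
  hand=0.03,
  grip_force=40,
)

```text
time: 4.9
ee_pos: [0.6306, -0.2443, 0.0224]
tcp_rot: [179.9, 0.0, 91.7]
wrist_force: [-2.2, 0.4, 6.0]
opening: 0.0496
grasp_force: 42.2
```

```bash
python3 go.py .63 -.244 .02 91.5; python3 - <<'E'
from h import *
for n in("scene","top"):
    c=cam(n); print(bot.mark_of(n,"shaker")[:2]); q=proj(c,(.63,-.244,.04)).astype(int)
    if n=="scene": cv2.imwrite("pics/g.png",cv2.resize(c["color"][q[1]-50:q[1]+50,q[0]-60:q[0]+60],None,fx=5,fy=5))
E
```

```text
shift [ 0.0003 -0.0006  0.0024] turn(tool z) 0.004 q [-21.2  23.    8.5  75.4  -0.   67.1] rot [1.799e+02 4.000e-02 9.171e+01] F [-2.2  0.4  6. ] open 0.0496 grip 42.2 t 4.9
[{'location': [228.8, 276.4], 'confidence': 0.71}]
[{'location': [408.0, 181.5], 'confidence': 0.41}]
```

View pics/g.png

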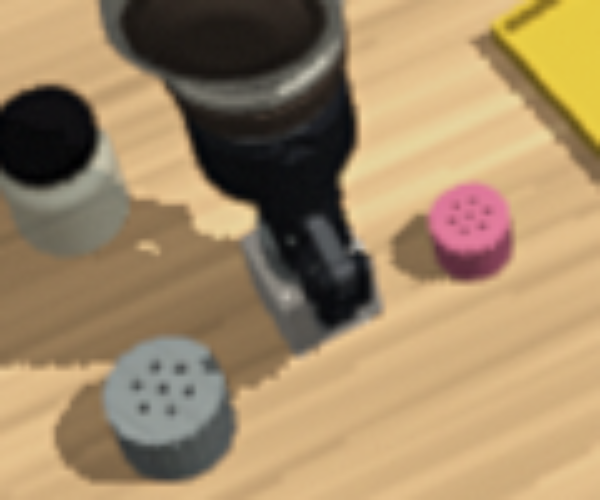

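Call:
arm_command(
  series=[
    [0,0,-0.02,0],
    [0,0,-0.05,0],
    [0,0,-0.08,0],
    [0,0,-0.11,0],
    [0,0,-0.13,0],
  ],
  grip_force=60,
)

```text
time: 5.6
ee_pos: [0.6304, -0.2442, 0.1533]
tcp_rot: [179.9, 0.0, 91.7]
wrist_force: [-0.0, 0.4, -4.1]
opening: 0.0494
grasp_force: 62.5
```

```bash
python3 go.py .534 .3365 .15 80.9
```

```text
shift [ 0.5833 -0.0791  0.0027] turn(tool z) 0.189 q [-21.2  21.8  21.4  89.5   0.   67.1] rot [1.7989e+02 5.0000e-02 9.1710e+01] F [-0.   0.4 -4.1] open 0.0494 grip 62.5 t 5.6
```

Call:
arm_command(
  series=[
    [0.03,-0.004,0,0],
    [0.07,-0.009,0,0],
    [0.11,-0.015,0,0],
    [0.155,-0.021,0,0],
    [0.2,-0.027,0,0],
  ],
)

```text
time: 6.1
ee_pos: [0.5965, -0.0435, 0.1507]
tcp_rot: [180.0, -0.0, 91.7]
wrist_force: [0.4, 0.2, -2.0]
opening: 0.0491
grasp_force: 62.6
```

Call:
arm_command(
  series=[
    [0.045,-0.006,0,0],
    [0.09,-0.012,0,0],
    [0.135,-0.018,0,0],
    [0.175,-0.024,0,0],
    [0.21,-0.029,0,0],
  ],
)

```text
time: 6.6
ee_pos: [0.5611, 0.1662, 0.1509]
tcp_rot: [180.0, -0.0, 91.8]
wrist_force: [0.8, 0.1, -2.7]
opening: 0.0496
grasp_force: 62.6
```

Call:
arm_command(
  series=[
    [0.035,-0.005,0,0.06],
    [0.07,-0.01,0,0.12],
    [0.11,-0.015,0,0.18],
    [0.14,-0.019,0,0.189],
    [0.155,-0.021,0,0.189],
  ],
)

```text
time: 7.1
ee_pos: [0.5353, 0.3208, 0.1505]
tcp_rot: [-180.0, -0.0, 81.0]
wrist_force: [-0.7, 0.3, -2.3]
opening: 0.0492
grasp_force: 62.5
```

```bash
python3 go.py .534 .3365 .15 80.9; python3 - <<'E'
from fit import *
# refine pocket wall pos: dark wall contrast in scene; project wall edges, and see held shaker bottom
for n in("scene","top"):
    c=cam(n); print(n,[(r["location"],r["confidence"],at(c,r["location"],.128).round(4)) for r in bot.mark_of(n,"shaker")[:1]])
    print([at(c,r["location"],.06).round(4) for r in bot.mark_of(n,"pocket")[:1]])
    if n=="scene": cv2.imwrite("pics/p.png",cv2.resize(c["color"][100:200,340:460],None,fx=6,fy=6,interpolation=cv2.INTER_CUBIC))
E
```

```text
shift [ 0.0153 -0.0038  0.0005] turn(tool z) 0.002 q [ 30.9  14.4  11.8  87.5   0.  129.9] rot [-1.7997e+02 -1.0000e-02  8.0990e+01] F [-0.7  0.3 -2.3] open 0.0492 grip 62.5 t 7.1
scene [([400.0, 135.9], 0.65, array([0.5302, 0.3256, 0.128 ]))]
[array([0.5347, 0.3359, 0.06  ])]
top [([240.9, 200.7], 0.62, array([0.5413, 0.3174, 0.128 ]))]
[array([0.536 , 0.3361, 0.06  ])]
```

View pics/p.png

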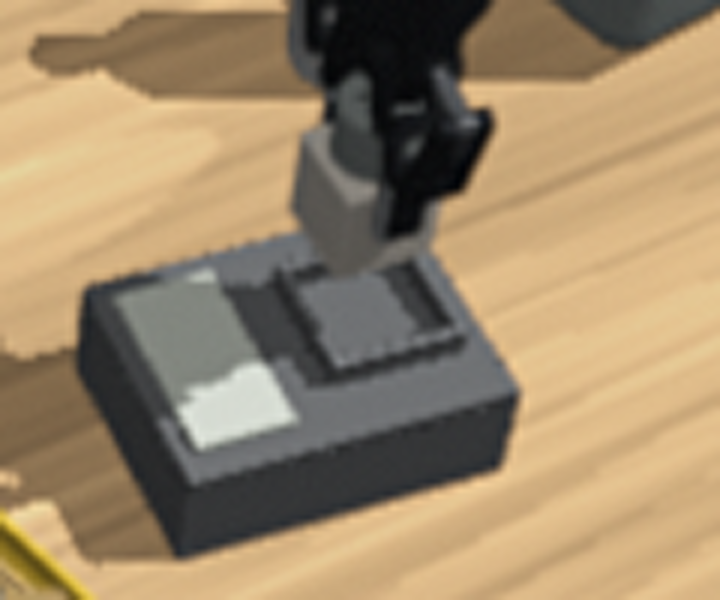

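```bash
python3 - <<'E'
from h import *
c=cam("scene"); o=bot.get_obs(); print(o["ee_pos"])
def P(u,v):return (340+u/6-.4,100+v/6-.4)
for z in(.126,.128,.130): print(at(c,P(347,273),z)-[.0208,-.0286,0], at(c,P(300,207),z))
# pocket wall outer rim top corners z=.075: front-left (332,372)
print("pocket from front corner", at(c,P(334,373),.075), "right corner",at(c,P(466,335),.075),"left",at(c,P(275,272),.075))
t=np.radians(-9.2);M=np.array([[np.cos(t),-np.sin(t)],[np.sin(t),np.cos(t)]])
for n,s in(("front",(.035,-.035)),("right",(.035,.035)),("left",(-.035,-.035))): print(n,M@s+[.5345,.3365], proj(c,[*(M@s+[.5345,.3365]),.075]))
print(P(334,373),P(466,335),P(275,272))
E
```

```text
[0.53651805 0.317288   0.15098485]
[0.53327365 0.32978683 0.126     ] [0.50938997 0.30557123 0.126     ]
[0.53470611 0.32849002 0.128     ] [0.51090919 0.30426591 0.128     ]
[0.53613857 0.32719321 0.13      ] [0.51242841 0.30296059 0.13      ]
pocket from front corner [0.56701566 0.29328065 0.075     ] right corner [0.57682032 0.36088317 0.075     ] left [0.50073119 0.30451721 0.075     ]
front [0.56345393 0.29635439] [395.46344911 160.52119672]
right [0.57464561 0.36545393] [418.14440203 154.3475088 ]
left [0.49435439 0.30754607] [385.08484778 143.12228313]
(395.2666666666667, 161.76666666666665) (417.2666666666667, 155.43333333333334) (385.43333333333334, 144.93333333333334)
```

```bash
python3 - <<'E'
from fit import *
c=cam("scene"); o=bot.get_obs(); e=o["ee_pos"]; print(e,o["tcp_rot"])
S=10; a=cv2.resize(c["color"][105:165,370:430],None,fx=S,fy=S,interpolation=cv2.INTER_CUBIC)
w=np.radians(o["tcp_rot"][2]-90)
b=e[2]-.0224
def T(p): return tuple(np.round((proj(c,p)-[370,105]+.5)*S).astype(int).tolist())
for off,col in((0,(0,0,255)),(.008,(0,255,0))):
    # off along tool x (world ~ +y)
    p=box(e[0]-np.sin(w)*off,e[1]+np.cos(w)*off,w,.05,.05,b,b+.051)
    for i in range(8):
        for j in range(i):
            if bin(i^j).count("1")==1: cv2.line(a,T(p[i]),T(p[j]),col,1)
for h,col in((.075,(255,0,255)),):
    for sz in(.07,.058):
        p=box(.5345,.3365,np.radians(-9.2),sz,sz,h,h)
        for i,j in((0,2),(2,6),(6,4),(4,0)): cv2.line(a,T(p[i]),T(p[j]),col,1)
cv2.imwrite("pics/o.png",a)
E
```

```text
[0.53651229 0.31734119 0.15101441] [1.79990074e+02 2.47530845e-03 8.08106197e+01]
```

View pics/o.png

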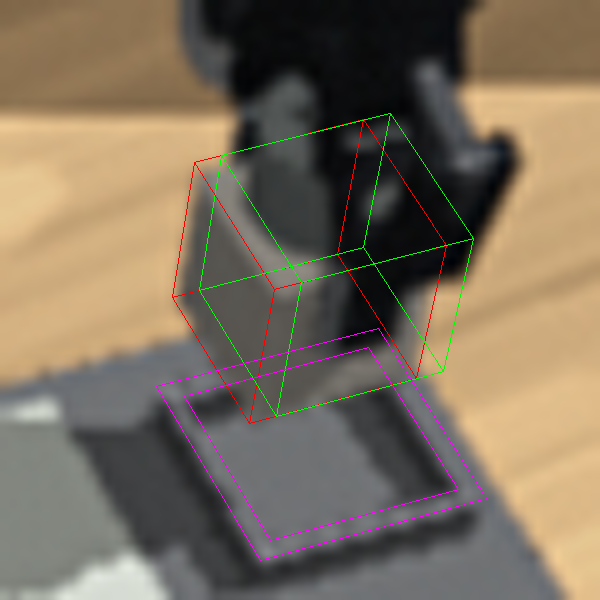

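```bash
python3 go.py .5342 .3342 .085 80.8
```

```text
shift [ 0.0163 -0.005   0.066 ] turn(tool z) 0.0 q [ 30.6  14.2  11.7  87.5  -0.  129.8] rot [179.99   0.    80.81] F [-0.2 -0.6 -3. ] open 0.0491 grip 62.5 t 7.5
```

Call:
arm_command(
  series=[
    [0.008,-0.002,0.01,0],
    [0.0163,-0.005,0.02,0],
    [0.0163,-0.005,0.03,0],
    [0.0163,-0.005,0.045,0],
    [0.0163,-0.005,0.045,0],
  ],
)

```text
time: 8.0
ee_pos: [0.5326, 0.3346, 0.1024]
tcp_rot: [-179.8, 0.2, 80.9]
wrist_force: [-1.0, -0.3, -3.1]
opening: 0.0491
grasp_force: 62.4
```

Call:
arm_command(
  series=[
    [0,0,0,0],
    [0,0,0.003,0],
    [0,0,0.006,0],
    [0,0,0.008,0],
    [0,0,0.01,0],
  ],
)

```text
time: 8.5
ee_pos: [0.5339, 0.3353, 0.0958]
tcp_rot: [180.0, -0.0, 80.9]
wrist_force: [-0.2, -0.1, -2.6]
opening: 0.0491
grasp_force: 62.4
```

```bash
python3 go.py .5342 .3342 .0824 80.8
```

```text
shift [-0.001   0.0005  0.0134] turn(tool z) 0.002 q [ 32.1  15.4   7.1  81.6   0.  131.2] rot [ 1.7999e+02 -1.0000e-02  8.0890e+01] F [-0.2 -0.1 -2.6] open 0.0491 grip 62.4 t 8.5
```

Call:
arm_command(
  series=[
    [0,0,0.003,0],
    [0,0,0.006,0],
    [0,0,0.009,0],
    [0,0,0.011,0],
    [0,0,0.012,0],
  ],
)

```text
time: 9.0
ee_pos: [0.5337, 0.3352, 0.0835]
tcp_rot: [-180.0, 0.0, 80.9]
wrist_force: [0.1, -0.2, -2.6]
opening: 0.0493
grasp_force: 62.4
```

```bash
python3 go.py .5342 .3342 .0824 80.8
```

```text
shift [-0.0009  0.0007  0.0011] turn(tool z) 0.002 q [ 32.1  15.6   5.9  80.3   0.  131.2] rot [-1.7998e+02  1.0000e-02  8.0890e+01] F [ 0.1 -0.2 -2.6] open 0.0493 grip 62.4 t 9.0
```

Still free; I'll ease down the last millimetres.

Call:
arm_command(
  series=[
    [0,0,0.0005,0],
    [0,0,0.001,0],
    [0,0,0.0015,0],
    [0,0,0.002,0],
    [0,0,0.002,0],
  ],
)

```text
time: 9.5
ee_pos: [0.5338, 0.3354, 0.0825]
tcp_rot: [180.0, -0.0, 80.9]
wrist_force: [-0.6, -1.1, 3.0]
opening: 0.0493
grasp_force: 63.0
```

Call:
arm_command(
  series=[
    [0,0,0,0],
    [0,0,0,0],
    [0,0,0,0],
    [0,0,0,0],
    [0,0,0,0],
  ],
  hand=0.07,
)

```text
time: 10.0
ee_pos: [0.5338, 0.3353, 0.0818]
tcp_rot: [-180.0, 0.0, 80.9]
wrist_force: [0.1, -0.7, 0.0]
opening: 0.0701
grasp_force: 0.0
```

Call:
arm_command(
  series=[
    [0,0,-0.01,0],
    [0,0,-0.03,0],
    [0,0,-0.06,0],
    [0,0,-0.085,0],
    [0,0,-0.1,0],
  ],
)

```text
time: 10.5
ee_pos: [0.5342, 0.3356, 0.1852]
tcp_rot: [179.9, -0.1, 80.9]
wrist_force: [0.2, 0.5, 0.5]
opening: 0.0701
grasp_force: 0.0
```

```bash
python3 - <<'E'
from fit import *
bot.camera("top")
for n in("scene","top"):
    c=cam(n); e=bot.get_obs()["ee_pos"]
    for t,z in(("shaker",.06),("cap",.111),("pocket",.06)): print(n,t,[(at(c,r["location"],z).round(4).tolist(),r["confidence"]) for r in bot.mark_of(n,t)[:4]])
    if n=="scene": 
        S=9; a=cv2.resize(c["color"][105:170,370:440],None,fx=S,fy=S,interpolation=cv2.INTER_CUBIC)[:600]
        def T(p): return tuple(np.round((proj(c,p)-[370,105]+.5)*S).astype(int).tolist())
        p=box(.5345,.3365,np.radians(-9.2),.05,.05,.06,.111)
        for i in range(8):
            for j in range(i):
                if bin(i^j).count("1")==1: cv2.line(a,T(p[i]),T(p[j]),(0,0,255),1)
        cv2.imwrite("pics/d.png",a)
print(e)
E
python3 go.py .534 .3365 .116 80.9
```

```text
scene shaker [([0.5363, 0.3389, 0.06], 0.56)]
scene cap [([0.5416, 0.3283, 0.111], 0.63), ([0.7246, -0.3289, 0.111], 0.62), ([0.4465, -0.2695, 0.111], 0.58), ([0.6965, -0.1728, 0.111], 0.5)]
scene pocket [([0.5287, 0.3369, 0.06], 0.67)]
top shaker [([0.5336, 0.334, 0.06], 0.66)]
top cap [([0.6473, -0.3064, 0.111], 0.83), ([0.6252, -0.1437, 0.111], 0.7), ([0.523, 0.3352, 0.111], 0.58)]
top pocket [([0.5442, 0.3288, 0.06], 0.88)]
[0.53343179 0.33509855 0.18066053]
shift [0.0015 0.0004 0.0648] turn(tool z) -0.0 q [ 32.1  15.5  16.6  91.1   0.  131.2] rot [-1.7993e+02  6.0000e-02  8.0890e+01] F [1.  1.  0.3] open 0.0703 grip 0.0 t 10.95
```

View pics/d.png

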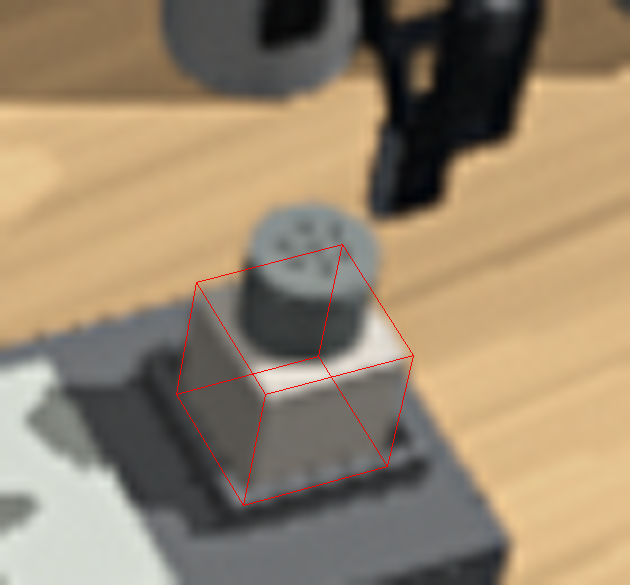

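Call:
arm_command(
  series=[
    [0.001,0.0003,0.02,0],
    [0.001,0.0003,0.04,0],
    [0.001,0.0003,0.055,0],
    [0.001,0.0003,0.064,0],
    [0.001,0.0003,0.064,0],
  ],
)

```text
time: 11.45
ee_pos: [0.5336, 0.3359, 0.1163]
tcp_rot: [-179.9, 0.1, 80.9]
wrist_force: [-0.2, 0.1, -0.0]
opening: 0.0702
grasp_force: 0.0
```

Call:
arm_command(
  series=[
    [0,0,0,0],
    [0,0,0,0],
    [0,0,0,0],
    [0,0,0,0],
    [0,0,0,0],
  ],
  hand=0.03,
  grip_force=30,
)

```text
time: 11.95
ee_pos: [0.5347, 0.3366, 0.1191]
tcp_rot: [179.9, -0.1, 80.9]
wrist_force: [-0.5, 0.1, 6.7]
opening: 0.0398
grasp_force: 30.8
```

```bash
python3 go.py .534 .336 .116 80.9
```

```text
shift [-0.0007 -0.0006  0.0031] turn(tool z) -0.0 q [ 32.2  15.3   9.5  84.1   0.  131.3] rot [ 1.7991e+02 -8.0000e-02  8.0890e+01] F [-0.5  0.1  6.7] open 0.0398 grip 30.8 t 11.95
```

Call:
arm_command(
  series=[
    [0,0,-0.0008,-0.145],
    [0,0,-0.0011,-0.29],
    [0,0,-0.0014,-0.435],
    [0,0,-0.0017,-0.58],
    [0,0,-0.002,-0.725],
  ],
)

```text
time: 12.45
ee_pos: [0.5341, 0.3363, 0.1198]
tcp_rot: [-180.0, -0.0, 122.8]
wrist_force: [-1.3, 0.3, -0.8]
opening: 0.0395
grasp_force: 30.2
```

Call:
arm_command(
  series=[
    [0,0,-0.0003,-0.145],
    [0,0,-0.0006,-0.29],
    [0,0,-0.0008,-0.435],
    [0,0,-0.0011,-0.58],
    [0,0,-0.0014,-0.725],
  ],
)

```text
time: 12.95
ee_pos: [0.534, 0.3362, 0.1212]
tcp_rot: [-180.0, -0.0, 164.3]
wrist_force: [-1.3, 0.3, -0.5]
opening: 0.0399
grasp_force: 30.3
```

```bash
python3 go.py .534 .336 .116 80.9; python3 - <<'E'
from h import *
print(bot.get_obs()["torque"])
E
```

```text
shift [-0.     -0.0002  0.0052] turn(tool z) 1.456 q [32.2 15.4  9.8 84.4  0.  47.9] rot [-1.7998e+02 -3.0000e-02  1.6431e+02] F [-1.3  0.3 -0.5] open 0.0399 grip 30.3 t 12.95
[-0.03448369  0.23130913 -0.01004317]
```

Call:
arm_command(
  series=[
    [0,0,-0.0003,-0.145],
    [0,0,-0.0006,-0.29],
    [0,0,-0.0008,-0.435],
    [0,0,-0.0011,-0.58],
    [0,0,-0.0014,-0.725],
  ],
)

```text
time: 13.45
ee_pos: [0.5341, 0.336, 0.1225]
tcp_rot: [-180.0, -0.0, -154.2]
wrist_force: [-0.8, -0.9, 0.6]
opening: 0.0399
grasp_force: 30.3
```

Call:
arm_command(
  series=[
    [0,0,-0.0003,-0.145],
    [0,0,-0.0006,-0.29],
    [0,0,-0.0008,-0.435],
    [0,0,-0.0011,-0.58],
    [0,0,-0.0014,-0.725],
  ],
)

```text
time: 13.95
ee_pos: [0.5342, 0.336, 0.124]
tcp_rot: [-180.0, -0.0, -112.6]
wrist_force: [-1.3, -2.0, 0.3]
opening: 0.0396
grasp_force: 30.3
```

Call:
arm_command(
  series=[
    [0,0,-0.0003,-0.145],
    [0,0,-0.0006,-0.29],
    [0,0,-0.0008,-0.435],
    [0,0,-0.0011,-0.58],
    [0,0,-0.0014,-0.725],
  ],
)

```text
time: 14.45
ee_pos: [0.5344, 0.336, 0.1254]
tcp_rot: [-180.0, -0.0, -71.1]
wrist_force: [0.3, -1.7, -0.4]
opening: 0.0398
grasp_force: 30.3
```

Call:
arm_command(
  series=[
    [0,0,-0.0003,-0.145],
    [0,0,-0.0006,-0.29],
    [0,0,-0.0008,-0.435],
    [0,0,-0.0011,-0.58],
    [0,0,-0.0014,-0.725],
  ],
)

```text
time: 14.95
ee_pos: [0.5345, 0.3361, 0.1269]
tcp_rot: [180.0, -0.0, -29.5]
wrist_force: [1.5, -0.4, -0.7]
opening: 0.0399
grasp_force: 30.3
```

Call:
arm_command(
  series=[
    [0,0,-0.0003,-0.145],
    [0,0,-0.0006,-0.29],
    [0,0,-0.0008,-0.435],
    [0,0,-0.0011,-0.58],
    [0,0,-0.0014,-0.725],
  ],
)

```text
time: 15.45
ee_pos: [0.5345, 0.3362, 0.1283]
tcp_rot: [180.0, -0.0, 12.0]
wrist_force: [1.4, -0.7, -0.5]
opening: 0.0396
grasp_force: 30.3
```

```bash
python3 go.py .534 .336 .116 80.9; python3 - <<'E'
from h import *
for n in("scene","top"):
    c=cam(n)
    for t,z in(("shaker",.06),("cap",.121)): print(n,t,[(at(c,r["location"],z).round(4).tolist(),r["confidence"]) for r in bot.mark_of(n,t)[:4]])
E
```

```text
shift [-0.0005  0.0001  0.0123] turn(tool z) -1.203 q [  32.2   15.4   10.6   85.2   -0.  -159.8] rot [ 1.7999e+02 -2.0000e-02  1.2000e+01] F [ 1.4 -0.7 -0.5] open 0.0396 grip 30.3 t 15.45
scene shaker [([0.5315, 0.3315, 0.06], 0.66)]
scene cap [([0.7342, -0.3315, 0.121], 0.71), ([0.5268, 0.3311, 0.121], 0.48), ([0.7011, -0.1716, 0.121], 0.48)]
top shaker [([0.5291, 0.339, 0.06], 0.39)]
top cap [([0.6238, -0.1459, 0.121], 0.7), ([0.648, -0.2989, 0.121], 0.65)]
```

Call:
arm_command(
  series=[
    [0,0,0,0],
    [0,0,0,0],
    [0,0,0,0],
    [0,0,-0.001,0],
    [0,0,-0.001,0],
  ],
  hand=0.055,
)

```text
time: 16.25
ee_pos: [0.5342, 0.3363, 0.1294]
tcp_rot: [-180.0, -0.0, 11.7]
wrist_force: [-0.5, -0.6, -0.3]
opening: 0.0549
grasp_force: 0.0
```

Call:
arm_command(
  series=[
    [0,0,0,0.145],
    [0,0,0,0.29],
    [0,0,0,0.435],
    [0,0,0,0.58],
    [0,0,0,0.725],
  ],
)

```text
time: 16.75
ee_pos: [0.5342, 0.3362, 0.1293]
tcp_rot: [180.0, 0.0, -30.2]
wrist_force: [0.3, 0.2, 0.9]
opening: 0.0553
grasp_force: 0.0
```

Call:
arm_command(
  series=[
    [0,0,0,0.145],
    [0,0,0,0.29],
    [0,0,0,0.435],
    [0,0,0,0.58],
    [0,0,0,0.725],
  ],
)

```text
time: 17.25
ee_pos: [0.5342, 0.3362, 0.1293]
tcp_rot: [-180.0, 0.0, -71.8]
wrist_force: [0.3, -0.2, -0.3]
opening: 0.055
grasp_force: 0.0
```

Call:
arm_command(
  series=[
    [0,0,0,0.145],
    [0,0,0,0.29],
    [0,0,0,0.435],
    [0,0,0,0.58],
    [0,0,0,0.725],
  ],
)

```text
time: 17.75
ee_pos: [0.5342, 0.3362, 0.1293]
tcp_rot: [180.0, -0.0, -113.3]
wrist_force: [0.7, -0.4, -0.1]
opening: 0.0545
grasp_force: 0.0
```

Call:
arm_command(
  series=[
    [0,0,0,0.145],
    [0,0,0,0.29],
    [0,0,0,0.435],
    [0,0,0,0.58],
    [0,0,0,0.725],
  ],
)

```text
time: 18.25
ee_pos: [0.5343, 0.3362, 0.1293]
tcp_rot: [-180.0, 0.0, -154.8]
wrist_force: [0.2, 0.1, -0.3]
opening: 0.0551
grasp_force: 0.0
```

Call:
arm_command(
  series=[
    [0,0,0,0.145],
    [0,0,0,0.29],
    [0,0,0,0.435],
    [0,0,0,0.58],
    [0,0,0,0.725],
  ],
)

```text
time: 18.75
ee_pos: [0.5342, 0.3363, 0.1293]
tcp_rot: [180.0, 0.0, 163.6]
wrist_force: [0.2, 0.5, -0.1]
opening: 0.0548
grasp_force: 0.0
```

Call:
arm_command(
  series=[
    [0,0,0,0],
    [0,0,0,0],
    [0,0,0,0],
    [0,0,0,0],
    [0,0,0,0],
  ],
  hand=0.03,
)

```text
time: 19.25
ee_pos: [0.5343, 0.3363, 0.1294]
tcp_rot: [180.0, 0.0, 164.0]
wrist_force: [0.6, 0.4, 2.5]
opening: 0.0398
grasp_force: 30.9
```

```bash
python3 go.py .534 .336 .116 80.9
```

```text
shift [ 0.0002 -0.0004  0.0134] turn(tool z) 1.451 q [32.2 15.3 10.7 85.3  0.  48.2] rot [1.7998e+02 1.0000e-02 1.6404e+02] F [0.6 0.4 2.5] open 0.0398 grip 30.9 t 19.25
```

Call:
arm_command(
  series=[
    [0,0,-0.0003,-0.145],
    [0,0,-0.0006,-0.29],
    [0,0,-0.0008,-0.435],
    [0,0,-0.0011,-0.58],
    [0,0,-0.0014,-0.725],
  ],
)

```text
time: 19.75
ee_pos: [0.5342, 0.3361, 0.1308]
tcp_rot: [-180.0, -0.0, -154.1]
wrist_force: [-1.4, -1.5, 2.2]
opening: 0.0401
grasp_force: 30.9
```

Call:
arm_command(
  series=[
    [0,0,-0.0003,-0.145],
    [0,0,-0.0006,-0.29],
    [0,0,-0.0008,-0.435],
    [0,0,-0.0011,-0.58],
    [0,0,-0.0014,-0.725],
  ],
)

```text
time: 20.25
ee_pos: [0.5343, 0.3359, 0.1323]
tcp_rot: [-180.0, -0.0, -112.6]
wrist_force: [0.4, -2.0, 3.2]
opening: 0.0398
grasp_force: 31.0
```

Call:
arm_command(
  series=[
    [0,0,-0.0003,-0.145],
    [0,0,-0.0006,-0.29],
    [0,0,-0.0008,-0.435],
    [0,0,-0.0011,-0.58],
    [0,0,-0.0014,-0.725],
  ],
)

```text
time: 20.75
ee_pos: [0.5347, 0.3359, 0.1338]
tcp_rot: [-179.9, -0.0, -71.1]
wrist_force: [2.5, -2.0, 2.7]
opening: 0.0395
grasp_force: 31.0
```

Call:
arm_command(
  series=[
    [0,0,-0.0003,-0.145],
    [0,0,-0.0006,-0.29],
    [0,0,-0.0008,-0.435],
    [0,0,-0.0011,-0.58],
    [0,0,-0.0014,-0.725],
  ],
)

```text
time: 21.25
ee_pos: [0.5348, 0.3361, 0.1353]
tcp_rot: [-180.0, -0.1, -29.5]
wrist_force: [1.8, -0.7, 1.3]
opening: 0.0396
grasp_force: 31.0
```

Call:
arm_command(
  series=[
    [0,0,-0.0003,-0.145],
    [0,0,-0.0006,-0.29],
    [0,0,-0.0008,-0.435],
    [0,0,-0.0011,-0.58],
    [0,0,-0.0014,-0.725],
  ],
)

```text
time: 21.75
ee_pos: [0.5347, 0.3363, 0.1367]
tcp_rot: [-180.0, -0.1, 12.0]
wrist_force: [2.4, 0.2, 2.6]
opening: 0.0399
grasp_force: 31.0
```

Call:
arm_command(
  series=[
    [0,0,-0.0005,0],
    [0,0,-0.001,0],
    [0,0,-0.0015,0],
    [0,0,-0.002,0],
    [0,0,-0.002,0],
  ],
)

```text
time: 22.25
ee_pos: [0.5341, 0.3362, 0.1381]
tcp_rot: [180.0, 0.0, 11.6]
wrist_force: [0.5, -0.4, -1.1]
opening: 0.0394
grasp_force: 30.6
```

Call:
arm_command(
  series=[
    [0,0,-0.001,0],
    [0,0,-0.002,0],
    [0,0,-0.003,0],
    [0,0,-0.004,0],
    [0,0,-0.004,0],
  ],
)

```text
time: 22.75
ee_pos: [0.5343, 0.3363, 0.1425]
tcp_rot: [-180.0, -0.0, 11.7]
wrist_force: [0.8, -0.2, -1.3]
opening: 0.0397
grasp_force: 30.6
```

```bash
python3 - <<'E'
from h import *
F=[]
for i in range(6): c=cam("scene"); F.append(bot.get_obs()["wrist_force"][2])
print(np.round(F,2),np.mean(F))
cv2.imwrite("pics/l.png",cv2.resize(c["color"][110:175,375:440],None,fx=9,fy=9,interpolation=cv2.INTER_CUBIC))
E
```

```text
[-0.98 -0.9  -0.15 -0.03 -0.28  0.27] -0.34577043187899587
```

View pics/l.png

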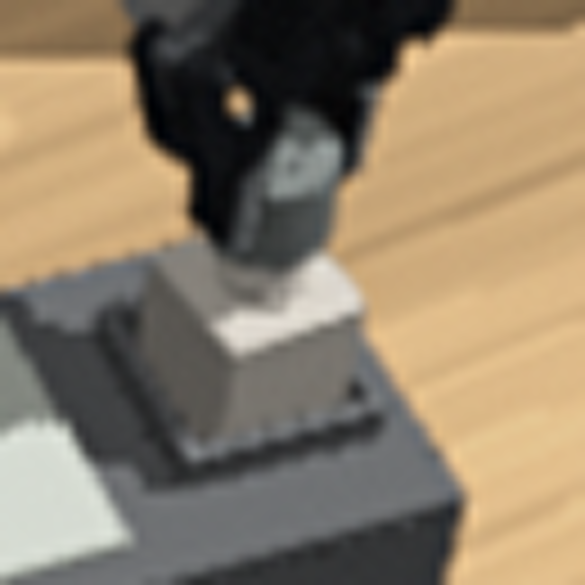

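The shaker is still seated, and the cap is clear of the thread with the bare neck showing at about px (403,141). Next: lift and carry.

Call:
arm_command(
  series=[
    [0,0,-0.01,0],
    [0,0,-0.02,0],
    [0,0,-0.035,0],
    [0,0,-0.05,0],
    [0,0,-0.06,0],
  ],
  grip_force=35,
)

```text
time: 23.55
ee_pos: [0.5344, 0.3365, 0.2044]
tcp_rot: [-180.0, -0.1, 11.7]
wrist_force: [1.2, 0.9, -0.7]
opening: 0.0392
grasp_force: 36.2
```

```bash
python3 go.py .591 -.013 .0125 11.7
```

```text
shift [-0.0156  0.3538  0.1916] turn(tool z) -0.001 q [  32.2   15.9   19.7   93.6    0.  -159.5] rot [-1.7995e+02 -9.0000e-02  1.1670e+01] F [ 1.2  0.9 -0.7] open 0.0392 grip 36.2 t 23.55
```

Call:
arm_command(
  series=[
    [-0.002,0.035,0,0.14],
    [-0.004,0.07,0,0.28],
    [-0.006,0.105,0,0.42],
    [-0.008,0.14,0,0.56],
    [-0.008,0.175,0,0.7],
  ],
)

```text
time: 24.05
ee_pos: [0.5617, 0.162, 0.203]
tcp_rot: [-180.0, -0.0, -28.8]
wrist_force: [1.1, -0.3, -0.6]
opening: 0.0399
grasp_force: 36.1
```

```bash
python3 go.py .591 -.013 .0125 -28.4
```

```text
shift [0.1098 0.1394 0.1905] turn(tool z) -0.006 q [  16.1    9.2   11.6   92.4    0.  -135.2] rot [-1.7997e+02 -2.0000e-02 -2.8760e+01] F [ 1.1 -0.3 -0.6] open 0.0399 grip 36.1 t 24.05
```

Call:
arm_command(
  series=[
    [0.03,0.038,0,0],
    [0.058,0.074,0,0],
    [0.084,0.107,0.01,0],
    [0.1,0.127,0.03,0],
    [0.11,0.139,0.05,0],
  ],
)

```text
time: 24.55
ee_pos: [0.5928, -0.0137, 0.1526]
tcp_rot: [-180.0, -0.1, -28.6]
wrist_force: [-0.0, -0.2, -1.6]
opening: 0.0395
grasp_force: 36.2
```

Call:
arm_command(
  series=[
    [0,0,0.03,0],
    [0,0,0.06,0],
    [0,0,0.09,0],
    [0,0,0.105,0],
    [0,0,0.115,0],
  ],
)

```text
time: 25.05
ee_pos: [0.592, -0.0113, 0.0365]
tcp_rot: [180.0, 0.1, -28.4]
wrist_force: [-0.1, -1.0, -0.3]
opening: 0.0397
grasp_force: 36.1
```

```bash
python3 go.py .591 -.013 .0125 -28.4
```

```text
shift [-0.      0.0019  0.024 ] turn(tool z) -0.001 q [  -1.1   11.5   -4.3   74.3    0.  -152.7] rot [ 1.7998e+02  6.0000e-02 -2.8430e+01] F [-0.1 -1.  -0.3] open 0.0397 grip 36.1 t 25.05
```

Call:
arm_command(
  series=[
    [0,0,0.005,0],
    [0,0,0.01,0],
    [0,0,0.015,0],
    [0,0,0.018,0],
    [0,0,0.02,0],
  ],
)

```text
time: 25.55
ee_pos: [0.5925, -0.0113, 0.0174]
tcp_rot: [-180.0, -0.0, -28.4]
wrist_force: [0.2, 0.8, 0.0]
opening: 0.0395
grasp_force: 36.1
```

Call:
arm_command(
  series=[
    [0,0,0.0005,0],
    [0,0,0.001,0],
    [0,0,0.0015,0],
    [0,0,0.002,0],
    [0,0,0.002,0],
  ],
)

```text
time: 26.05
ee_pos: [0.5925, -0.0114, 0.0155]
tcp_rot: [-180.0, -0.0, -28.4]
wrist_force: [-0.8, -0.4, 1.6]
opening: 0.0391
grasp_force: 36.3
```

Call:
arm_command(
  series=[
    [0,0,0.0005,0],
    [0,0,0.001,0],
    [0,0,0.0015,0],
    [0,0,0.002,0],
    [0,0,0.002,0],
  ],
)

```text
time: 26.55
ee_pos: [0.5929, -0.0116, 0.015]
tcp_rot: [-180.0, -0.1, -28.4]
wrist_force: [-2.9, -1.2, 11.7]
opening: 0.0394
grasp_force: 37.4
```

Call:
arm_command(
  series=[
    [0,0,-0.0008,0],
    [0,0,-0.0015,0],
    [0,0,-0.0015,0],
    [0,0,-0.0015,0],
    [0,0,-0.0015,0],
  ],
)

```text
time: 27.05
ee_pos: [0.5927, -0.0114, 0.0152]
tcp_rot: [-180.0, -0.1, -28.4]
wrist_force: [-1.1, -1.2, 5.3]
opening: 0.0394
grasp_force: 36.8
```

Call:
arm_command(
  series=[
    [0,0,0,0],
    [0,0,0,0],
    [0,0,0,0],
    [0,0,0,0],
    [0,0,0,0],
  ],
  hand=0.065,
)

```text
time: 27.55
ee_pos: [0.5922, -0.0113, 0.0146]
tcp_rot: [180.0, 0.0, -28.4]
wrist_force: [0.0, 0.7, -0.1]
opening: 0.0648
grasp_force: 0.0
```

Call:
arm_command(
  series=[
    [0,0,-0.01,0],
    [0,0,-0.03,0],
    [0,0,-0.06,0],
    [0,0,-0.1,0],
    [0,0,-0.14,0],
  ],
)

```text
time: 28.05
ee_pos: [0.5919, -0.0114, 0.1568]
tcp_rot: [-180.0, 0.0, -28.4]
wrist_force: [0.7, 0.2, 0.9]
opening: 0.0647
grasp_force: 0.0
```

Call:
arm_command(
  series=[
    [-0.035,0,-0.01,0],
    [-0.07,0,-0.02,0],
    [-0.11,0,-0.03,0],
    [-0.15,0,-0.04,0],
    [-0.18,0,-0.05,0],
  ],
)

```text
time: 28.55
ee_pos: [0.4322, 0.075, 0.2061]
tcp_rot: [-180.0, -0.0, -28.4]
wrist_force: [1.0, -0.1, 0.9]
opening: 0.0649
grasp_force: 0.0
```

```bash
python3 - <<'E'
from fit import *
print(bot.get_obs()["ee_pos"])
for n in("scene","top"):
    c=cam(n); hsv=cv2.cvtColor(c["color"],cv2.COLOR_BGR2HSV)
    for t,z in(("shaker",.06),("cap",.004)): print(n,t,[(at(c,r["location"],z).round(3).tolist(),round(r["confidence"],2)) for r in bot.mark_of(n,t)[:4]])
    q=proj(c,(.592,-.012,.02)).astype(int); r=22; roi=(q[0]-r,q[1]-r,q[0]+r,q[1]+r)
    k,L=cv2.connectedComponents((hsv[...,1]<110).astype(np.uint8),connectivity=4); m=L==L[q[1],q[0]]
    v,s=fit(c,m,lambda x,y:[cyl(x,y,.02,.004,.035)],[(.55,.63),(-.05,.03)],roi); print(n,"upright cap fit",v.round(4),round(s,3),m.sum())
    q=proj(c,(.534,.336,.085)).astype(int); mk=cv2.morphologyEx(((hsv[...,2]>105)&(hsv[...,1]<75)).astype(np.uint8),cv2.MORPH_CLOSE,np.ones((3,3)))
    for t in("jar","mug","lunchbox","spoon","flask","tin"): print(t,[at(c,r["location"],0).round(3).tolist() for r in bot.mark_of(n,t)[:1]])
E
```

```text
[0.4321567  0.07500146 0.20612425]
scene shaker [([0.538, 0.331, 0.06], 0.86)]
scene cap [([0.666, -0.327, 0.004], 0.91), ([0.639, -0.161, 0.004], 0.85), ([0.591, -0.019, 0.004], 0.76)]
scene upright cap fit [ 0.5934 -0.0106] 0.913 228
jar [[0.529, -0.333, 0.0]]
mug [[0.376, -0.041, 0.0]]
lunchbox [[0.777, 0.057, 0.0]]
spoon [[0.331, 0.172, 0.0]]
flask [[0.33, 0.481, 0.0]]
tin [[0.778, 0.056, 0.0]]
top shaker [([0.525, 0.336, 0.06], 0.78)]
top cap [([0.673, -0.34, 0.004], 0.65), ([0.356, -0.262, 0.004], 0.6), ([0.647, -0.154, 0.004], 0.59), ([0.584, -0.01, 0.004], 0.55)]
top upright cap fit [ 0.5925 -0.011 ] 0.898 105
jar [[0.524, -0.329, 0.0]]
mug [[0.384, -0.029, 0.0]]
lunchbox [[0.777, 0.069, 0.0]]
spoon [[0.334, 0.17, 0.0]]
flask [[0.335, 0.478, 0.0]]
tin [[0.351, -0.255, 0.0]]
```

The cap stands upright in the cell, the shaker is in the pocket, and the bystanders haven't moved. Handing in.

```bash
python3 -c "
from workcell import bot
print(bot.job_done())"
```

```text
the job is handed in; nothing more can be done
None
```

The job is handed in at about 29 s of the 72 s limit, with no verdict returned: camera fits put the shaker down in the caddy pocket, its top upright on the floor of the tray's wide compartment, and the other things where they were.

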